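# Start the riad fountain from its control box

### The job

Start the courtyard fountain from the steel control box on the bench: press the blue button (water valve), then the green (pump), then the yellow (basin lights). Push each one fully down for about half a second and let it spring right up before you press the next. Leave the red stop button alone, and at the end all buttons are up.

Things in the scene. Friction and masses are not known exactly. Their poses are not given: they have to be found in the camera images.
- blue_top (a point): Blue round push button (water valve), one of four in a 75 mm square on a fixed steel box 190x190x60 mm, any colour at any corner, box turned up to 35 degrees. Point: centre of the cap's top face, 84 mm above the bench when up; it sinks with the cap. Cap 38 mm across, 12 mm above a black collar 54 mm across. Goes 8 mm straight down to its stop: 1.4 N to start, 4.5 N fully down; springs back up.
- green_top (a point): Green round push button (pump), one of four in a 75 mm square on a fixed steel box 190x190x60 mm, any colour at any corner, box turned up to 35 degrees. Point: centre of the cap's top face, 84 mm above the bench when up; it sinks with the cap. Cap 38 mm across, 12 mm above a black collar 54 mm across. Goes 8 mm straight down to its stop: 1.4 N to start, 4.5 N fully down; springs back up.
- yellow_top (a point): Yellow round push button (basin lights), one of four in a 75 mm square on a fixed steel box 190x190x60 mm, any colour at any corner, box turned up to 35 degrees. Point: centre of the cap's top face, 84 mm above the bench when up; it sinks with the cap. Cap 38 mm across, 12 mm above a black collar 54 mm across. Goes 8 mm straight down to its stop: 1.4 N to start, 4.5 N fully down; springs back up.
- red_top (a point): Red round push button (stop, not to be pressed), one of four in a 75 mm square on a fixed steel box 190x190x60 mm, any colour at any corner, box turned up to 35 degrees. Point: centre of the cap's top face, 84 mm above the bench when up; it sinks with the cap. Cap 38 mm across, 12 mm above a black collar 54 mm across. Goes 8 mm straight down to its stop: 1.4 N to start, 4.5 N fully down; springs back up.

How it is judged (in metres and radians):
On the way, in this order (a step that is already met when the one before it is completed fails the run):
1. the blue button is fully pressed (distance of blue_top from where it was at the start of the episode above 0.0055 m), for 0.2 s.
2. the blue button is let up (distance of blue_top from where it was at the start of the episode below 0.002 m), for 0.05 s.
3. the green button is fully pressed (distance of green_top from where it was at the start of the episode above 0.0055 m), for 0.2 s.
4. the green button is let up (distance of green_top from where it was at the start of the episode below 0.002 m), for 0.05 s.
5. the yellow button is fully pressed (distance of yellow_top from where it was at the start of the episode above 0.0055 m), for 0.2 s.
At the end, for the whole second after the job is handed in: Blue, green and yellow have been pressed in that order, each at least 5.5 mm down for 0.2 s and let up to within 2 mm of its rest before the next; all four buttons are up (within 2 mm) (distance of each of blue_top, green_top, yellow_top, red_top from where it was at the start of the episode below 0.002 m); the robot touches nothing.
It fails at once if the red stop button is pressed (3 mm or more) (distance of red_top from where it was at the start of the episode above 0.003 m).
It fails at once if blue and green are pressed at the same time (distance of each of blue_top, green_top from where it was at the start of the episode above 0.003 m).
It fails at once if blue and yellow are pressed at the same time (distance of each of blue_top, yellow_top from where it was at the start of the episode above 0.003 m).
It fails at once if green and yellow are pressed at the same time (distance of each of green_top, yellow_top from where it was at the start of the episode above 0.003 m).
It also fails if it takes over 38 s, if anything falls off the work surface, if the arm or the gripper's body presses on something with over 40 N, if the wrist force passes 120 N, or if a joint passes its speed limit or range.

### The arm

A 6-joint arm with a two-finger parallel gripper is mounted at the origin on the work surface. World frame = base frame: x ahead of the robot, y to its left, z up, the work surface at z = 0. Lengths are in mm, angles in degrees, forces in N, time in s.
With the tool pointing down it reaches from about 325 to 925 mm from the base axis. Payload 3.1 kg.
Tool frame: the origin (TCP) lies at the very end of the fingers, on their centre line; the grasp point (between the pads) lies grasp_offset behind it (grasp_offset is the distance from the TCP to the grasp point, in mm); z points along the fingers, x is the direction in which the jaws open and shut, and the axes are right-handed (so a half turn about z gives the same grasp; the last joint's range is limited). The gripper opens to 85 mm and grips with 20 to 120 N. Pads are 22 mm wide; open, the fingers measure 114 mm over their backs; the gripper's body (76 mm by 85 mm) begins 54 mm behind the grasp point. The pads swing forward as they close: fully open they stand 13 mm farther back than shut.
Start: joints at [57.284, 12.427, 92.441, -0, 75.132, -6.429], TCP at [276.78, 560.386, 231.3] pointing down, gripper open.
Joint ranges: [-157.48, 157.48], [-44.54, 120.13], [17.64, 146.25], [-64.5, 244.5], [7.68, 150.69], [-147.95, 147.95]. Speed limits (degrees/s): [159.86, 159.86, 180, 180, 180, 180].

### API

Orientations are given as [roll, pitch, yaw] about the fixed x, y, z axes, in that order (R = Rz(yaw) Ry(pitch) Rx(roll)).
In Python, from station import * gives the robot as it stands. Calls block until the motion is done:
- goto(position, orientation): joint-space move of the TCP to a pose.
- move_l(position, attitude=None, speed=150): straight line of the TCP; attitude=None keeps the orientation; speed is the mean speed in mm/s.
- move_j(angles): joint-space move.
- grip(opening, squeeze=None): finger opening in mm; squeeze is the grip in N (None keeps the last); returns when the fingers have stopped.
- wait(seconds).
- solve_ik(position, orientation): joint angles nearest the present ones, or None.
- get_obs(): the state.
- get_image(name): name is "side" or "top"; returns the picture (420x560x3 uint8, red, green, blue); there is no depth.
- get_calibration(name): a dict with "fx", "fy", "cx", "cy" (pixels), "R" (3x3) and "t" (3): a world point X has camera coordinates R X + t. Camera axes: x right, y down, z forward; pixel columns grow to the right and rows downward; lengths in mm; the calibration is good to about 2 mm. A picture is of the moment at which its call begins. get_calibration takes no time and is no camera call.
A pose or a line that the arm cannot do raises Unreachable and nothing moves.
- sign_off(): hands the job in, once; it reports no verdict.
Trained networks look in the newest picture that a camera, given by its name, has taken for a name from the list of things; names that differ only in an ending like _2 or _b are one class to them, and where a whole thing is asked for, a point or a joint stands for the part that bears it (a point fixed in the world has none). Each returns a list of dicts, best first, with "score" (0 to 1); they miss things now and then, are a little off and sometimes report something else, mostly with a low value. They report only what shows in the picture. A call takes as long as a camera call.
- spot_in(name, camera): "extent" ([centre column, centre row, width, height] in pixels, round what is visible of it).
- regions_of(name, camera): "region" (420x560 bool, what is visible of it) and "extent" ([centre column, centre row, width, height] in pixels, round what is visible of it).
The state is a dict: "t": time; "joint_pos": joint angles; "qvel": joint speeds; "effort": joint torques, N m; "tcp_pos": TCP position; "ee_rot": TCP orientation; "wrist_force": force on the tool from outside, world axes, zero at the start; "moment": the same for the moment, N m; "grip_width": finger opening in mm.
Only numpy, scipy, OpenCV 4.12 (cv2) and the standard library are available. Lean on these libraries where they do the work, as an engineer would, in place of code of your own. Each camera call takes 0.05 s, during which the arm holds its last target. There are 200 camera calls.

## Working session

There is one attempt and no reset: what is moved stays moved. The work goes in short steps, each a Python script; the robot and the scene stay as the last script left them, time stands still between calls to the robot, and variables do not carry over. Pictures are saved under pics/ and viewed, about 8 in all and at most 12, crops included, and the job is handed in when it is done.

```bash
mkdir -p pics
cat > h.py <<'E'
from station import *
import numpy as np, cv2
def ray(cam,u,v,z):
    c=get_calibration(cam);R=np.array(c["R"]);t=np.array(c["t"])
    d=R.T@np.array([(u-c["cx"])/c["fx"],(v-c["cy"])/c["fy"],1]);o=-R.T@t
    return o+d*(z-o[2])/d[2]
E
python3 - <<'E'
from h import *
o=get_obs();print(o["t"],o["tcp_pos"],o["ee_rot"],o["grip_width"])
for cam in("top","side"):
    im=get_image(cam);cv2.imwrite(f"pics/{cam}1.png",im[...,::-1])
    for n in("blue","green","yellow","red"):
        for d in regions_of(n+"_top",cam)[:2]:
            e=d["extent"];ys,xs=np.nonzero(d["region"]);print(cam,n,round(d["score"],2),np.round(e),np.round(ray(cam,e[0],e[1],84)),np.round(ray(cam,xs.mean(),ys.mean(),84)))
E
```

```text
0.0 [276.32696463 559.68469172 229.96674275] [-1.79983816e+02  1.38471582e-01  6.37147646e+01] 85.32588607677712
top blue 0.89 [263. 232.  20.  21.] [ 519. -116.   84.] [ 520. -115.   84.]
top green 0.91 [246. 190.  26.  21.] [588. -87.  84.] [589. -85.  84.]
top green 0.28 [222. 248.  22.  25.] [491. -48.  84.] [491. -47.  84.]
top yellow 0.61 [222. 248.  24.  24.] [490. -49.  84.] [490. -48.  84.]
top red 0.79 [206. 208.  22.  23.] [557. -21.  84.] [558. -18.  84.]
side blue 0.78 [249. 225.  21.  20.] [ 521. -127.   84.] [ 520. -125.   84.]
side green 0.82 [284. 211.  19.  19.] [ 584. -101.   84.] [587. -96.  84.]
side yellow 0.54 [227. 204.  20.  20.] [489. -63.  84.] [490. -57.  84.]
```

View pics/top1.png

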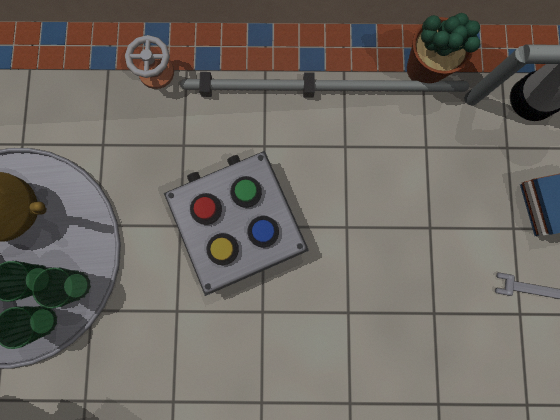

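View pics/side1.png

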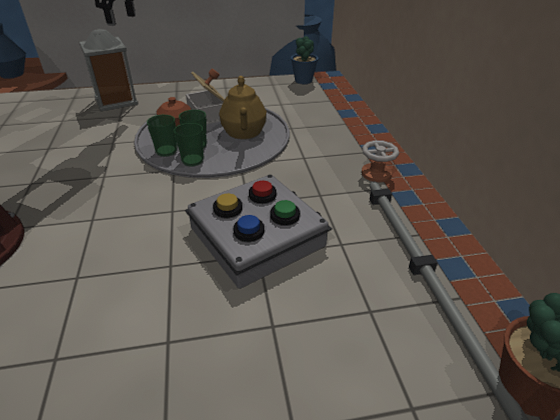

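Run:
```python
from h import *
px={"top":dict(b=(263,232),g=(246,190),y=(222,248),r=(206,208)),"side":dict(b=(249,225),g=(285,211),y=(227,204),r=(263,190))}
for cam in px:
    c=get_calibration(cam);print(cam,"cam at",-np.array(c["R"]).T@c["t"])
    im=cv2.imread(f"pics/{cam}1.png");sat=cv2.cvtColor(im,cv2.COLOR_BGR2HSV)
    m=((sat[...,1]>110)&(sat[...,2]>70)).astype(np.uint8)
    n,l,s,ce=cv2.connectedComponentsWithStats(m);P=[]
    for k,(u,v) in px[cam].items():
        i=l[v,u];P.append(ray(cam,*ce[i],79)[:2]);print(k,s[i],ce[i].round(1),P[-1].round(1))
    P=np.array(P);q=np.array([[0,0],[75,0],[0,75],[75,75]],float)-37.5
    # b->g one side, b->y another
    d=P.mean(0);U,S,V=np.linalg.svd((P-d).T@q);R=U@V
    print("centre",d.round(1),"scale",(S.sum()/(q**2).sum()).round(3),"fit\n",(q@R.T+d).round(1))
```

```text
top cam at [ 461.26405201 -131.55404871  749.47149396]
b [252 220  22  22 385] [262.5 230.4] [ 521.1 -115.3]
g [235 180  21  21 351] [245.1 189.8] [590.  -84.9]
y [210 238  23  22 394] [221.1 248.4] [490.5 -46.8]
r [193 197  22  22 372] [204.  207.2] [559.4 -16.1]
centre [540.3 -65.8] scale 1.003 fit
 [[ 521.2 -115.3]
 [ 589.8  -84.8]
 [ 490.8  -46.8]
 [ 559.3  -16.3]]
side cam at [ 475.06336923 -653.83796556  537.25251315]
b [238 215  22  14 237] [248.1 221.6] [ 520.7 -112.4]
g [275 200  20  13 193] [284.7 206.2] [589.7 -81.8]
y [217 193  21  13 202] [226.7 199.4] [490.  -43.8]
r [253 181  19  11 171] [261.9 185.8] [559.1 -13. ]
centre [539.9 -62.8] scale 1.005 fit
 [[ 520.8 -112.3]
 [ 589.4  -81.8]
 [ 490.4  -43.7]
 [ 558.9  -13.3]]
```

```bash
cat >> h.py <<'E'
def fz(): return np.array(get_obs()["wrist_force"])
def press(x,y):
    move_l([x,y,115]); f0=fz()[2]
    move_l([x,y,88],speed=60)
    z=84
    while z>=72:
        move_l([x,y,z],speed=30); f=fz()[2]-f0; o=get_obs(); print(z,round(o["tcp_pos"][2],1),round(f,1))
        if f>8: break
        z-=1 if z<79 else 2
    wait(.45); print("hold",fz()[2]-f0)
    move_l([x,y,115],speed=80); wait(.15); o=get_obs();print("up",o["t"],fz()[2]-f0,np.round(o["tcp_pos"],1))
E
python3 - <<'E'
from h import *
for i in range(2): print("lantern/teapot?",ray("side",115,105,0).round(),ray("side",245,135,0).round()) if i==0 else None
grip(0)
p=get_obs()["tcp_pos"];move_l([p[0],p[1],300],speed=200)
qs={yw:solve_ik([521,-115,250],[180,0,yw]) for yw in(24,-66,114,-156)}
yw=min((k for k in qs if qs[k] is not None),key=lambda k:abs(qs[k][5]));print(yw,qs[yw])
goto([521,-115,270],[180,0,yw]); move_l([521,-115,115],speed=200)
o=get_obs();print(o["t"],o["tcp_pos"],o["ee_rot"],o["grip_width"],o["wrist_force"])
for cam in("top","side"): 
    im=get_image(cam);cv2.imwrite(f"pics/{cam}2.png",cv2.resize(im[130:310,130:370,::-1],None,fx=3,fy=3))
E
```

```text
lantern/teapot? [201. 589.   0.] [563. 336.   0.]
24 [-1.99861513e+01  3.29146406e-01  1.03659586e+02 -2.54444375e-14
  7.60112674e+01 -4.39861513e+01]
5.2333 [ 522.13271748 -115.23809776  116.21585469] [ 1.79908096e+02 -9.71250928e-02  2.40170793e+01] 0.133984601236991 [-0.2619762   0.40446656  0.23219507]
```

View pics/side2.png

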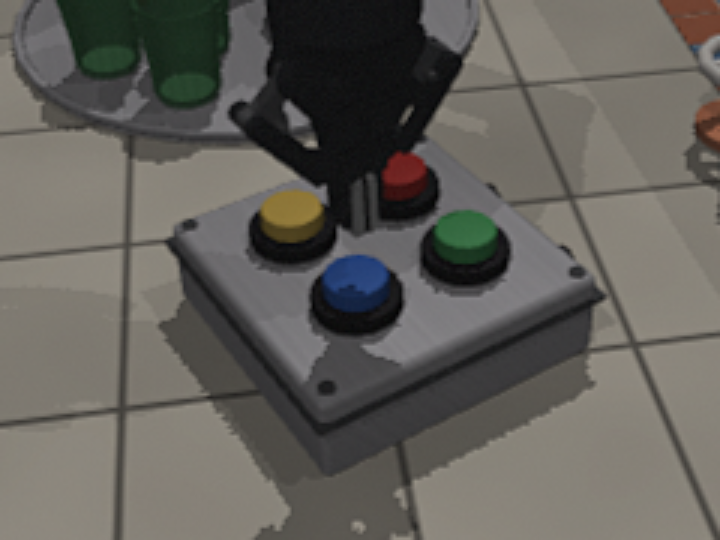

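The side crop shows the closed fingertips at crop (360,232), straight above the blue cap at (357,283). Nothing else is close to them, so I'll press blue.

Run:
```python
from h import *
c=get_calibration("side");X=np.array(c["R"])@get_obs()["tcp_pos"]+c["t"];print("pred tip px",c["fx"]*X[0]/X[2]+c["cx"],c["fy"]*X[1]/X[2]+c["cy"])
press(521,-115)
```

```text
pred tip px 248.47735283646097 204.8906511134281
84 84.2 0.3
82 82.4 2.6
80 80.3 4.0
78 78.2 4.0
77 77.3 5.1
76 76.3 4.7
75 76.0 9.2
hold 8.68146744774193
up 9.2167 0.8914744461764804 [ 520.3 -114.8  114.2]
```

Blue bottomed out at z = 76 with the expected force and sprang back up. Next are green and yellow. I'll go round the outside so that I stay clear of red.

Run:
```python
from h import *
press(590,-84)
im=get_image("side");cv2.imwrite("pics/side3.png",cv2.resize(im[130:310,130:370,::-1],None,fx=3,fy=3))
```

```text
84 84.2 0.2
82 82.4 2.7
80 80.3 3.0
78 78.3 3.7
77 77.3 3.9
76 76.2 3.7
75 76.0 8.8
hold 8.110302687821438
up 13.5083 0.540146863019894 [589.2 -83.8 114.1]
```

View pics/side3.png

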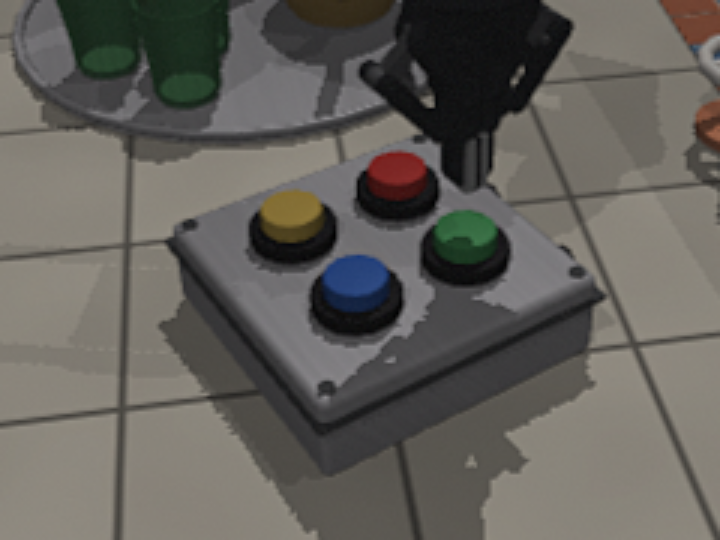

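The crop shows all four caps up: blue (357,283), green (465,237), yellow (292,216) and red (397,175). The tip is above green.

Run:
```python
from h import *
press(490.5,-46)
move_l([490.5,-46,220])
im=get_image("side");cv2.imwrite("pics/side4.png",cv2.resize(im[130:310,130:370,::-1],None,fx=3,fy=3))
o=get_obs();print(o["t"],o["tcp_pos"],o["wrist_force"])
```

```text
84 84.2 1.1
82 82.4 2.0
80 80.3 2.3
78 78.2 4.0
77 77.2 4.0
76 76.2 4.3
75 76.0 9.7
hold 9.239518582430643
up 18.05 0.4561506530444475 [489.7 -45.8 114.1]
18.95 [489.43112606 -45.75872173 218.43632772] [-0.08352403  0.15287841  0.67354694]
```

View pics/side4.png

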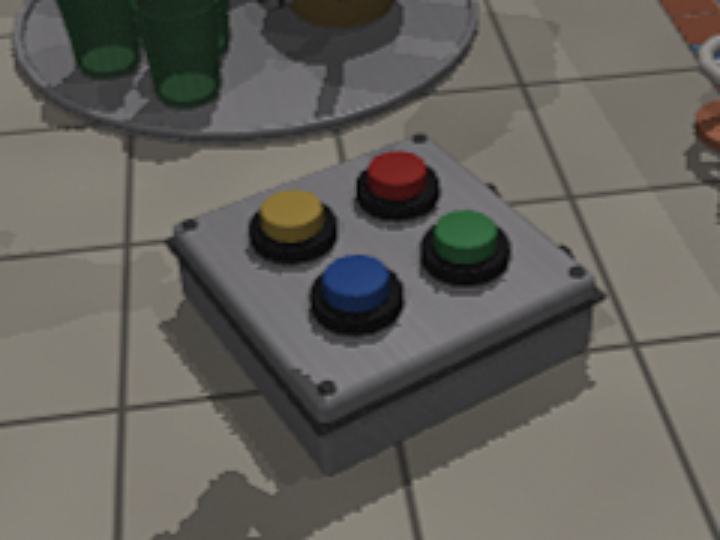

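All four caps are up: blue (357,283), green (465,237), yellow (292,216) and red (397,175). The robot is clear of the box.

```bash
python3 -c "
from h import *
print(sign_off())"
```

```text
the job is handed in; nothing more can be done
None
```

I pressed blue, then green, then yellow with the closed fingertips and handed the job in at about 19 s. No verdict was reported.

- **Presses:** on each button the tip stopped at z = 76 mm, the full 8 mm down. The force rose to about 9 N against the stop, and I held it there for about 0.45 s.
- **Release:** I backed off to about z = 114 mm after each press, and the wrist force fell to within 1 N of its starting value. I judged that the buttons had sprung up from that and from pictures taken after green and yellow.
- **Last picture:** all four caps are up, and the tip is at about z = 218 mm, clear of everything. I did not touch red.
- **Disagreements:** the two cameras' button positions differed by about 3 mm in y, and the networks missed red in the side view. Neither mattered against the 38 mm caps.

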